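Index the ring fixture to its next hole

ROBOT

A 7-joint arm with a two-finger parallel gripper is mounted at the origin on a cart in front of the work surface, level with it; the furniture and walls round the work are solid. World frame = base frame: x ahead of the robot, y to its left, z up, the work surface at z = 0. Lengths are in m, angles in rad, forces in N, time in s.
With the tool pointing down it reaches from about 0.4 to 0.85 m from the base axis. Payload 10.4 kg.
Tool frame: the origin (TCP) lies at the very end of the fingers, on their centre line; the grasp point (between the pads) lies grip_depth behind it (grip_depth is the distance from the TCP to the grasp point, in m); y points along the fingers, z is the direction in which the jaws open and shut, and the axes are right-handed (so a half turn about y gives the same grasp; the last joint's range is limited). The gripper opens to 85 mm and grips with 20 to 120 N. Pads are 22 mm wide; open, the fingers measure 114 mm over their backs; the gripper's body (76 mm by 85 mm) begins 54 mm behind the grasp point. The pads swing forward as they close: fully open they stand 13 mm farther back than shut.
Start: joints at [-1.235, 0.332, -0.065, 1.46, 0.022, 1.35, -0.088], TCP at [0.219, 0.585, 0.231] pointing down, gripper open.
Joint ranges: [-2.6, 2.6], [-0.5, 2.12], [-1.47, 1.34], [0.16, 2.42], [-1.27, 4.41], [0.06, 2.06], [-2.6, 2.6]. Speed limits (rad/s): [2.22, 2.22, 2.79, 2.79, 3.14, 3.14, 3.14].

INTERFACE

Orientations are given as a rotation vector (axis times angle).
In Python, from workcell import * gives the robot as it stands.
- The arm moves only by the tool play_rows, never from a script. Its argument "moves" is a list of rows, each a list of 4 numbers: the shift along the tool's x, y, z in units of 40 mm (1.0 is 40 mm), then the turn about the tool's y in units of 6 degrees (1.0 is 6 degrees). A call has 1 to 10 rows; each row is the pose to reach, as a shift and turn from the pose commanded when the call began, along the tool's axes at that moment; what a row does not reach only later rows make up. A row lasts 1/12 s, in which the tool goes at most 41.7 mm and 7.16 degrees, less where a joint would pass 70% of its speed; a pose out of reach is approached as far as the arm can. A call with a gripper value outside its range is refused whole. "jaw" is the closure, from 0 (fully open) to 1 (shut), set as the call begins (left out, the last holds). The fingers move at their own pace and stop on an object; "force" is the grip in N (left out, the last holds). Time passes only in rows, so rows that repeat a pose let the fingers close. It gives the time, the measured TCP pose, the force and the opening at its end, in the units of the state.
- state(): the state, without advancing time (a new reading comes with each control period).
- snapshot(name): name is "side" or "top" or "wrist"; returns (picture, depth): 384x512x3 uint8, red, green, blue; 384x512 float32, m along the optical axis (not along the pixel's ray), 0 where there is no reading.
- camera_params(name): a dict with "camera_matrix" (3x3 intrinsics, pixels), "R" (3x3) and "t" (3): a world point X has camera coordinates R X + t; the wrist camera has in their place "T_tool_cam" (4x4, takes a point from camera to tool coordinates, whose origin is the TCP and whose axes are the tool frame's). Camera axes: x right, y down, z forward; pixel columns grow to the right and rows downward; lengths in m; the calibration is good to about 2 mm. A picture is of the moment at which its call begins: read the wrist's pose just before it. camera_params takes no time and is no camera call.
- finish_job(): hands the job in, once; it reports no verdict.
The state is a dict: "time": time; "qpos": joint angles; "joint_vel": joint speeds; "effort": joint torques, N m; "eef_pos": TCP position; "tcp_rot": TCP orientation; "ft_force": force on the tool from outside, world axes, zero at the start; "torque": the same for the moment, N m; "width": opening from 0.0 (shut) to 1.0 (fully open).
Only numpy, scipy, OpenCV 4.12 (cv2) and the standard library are available. Lean on these libraries where they do the work, as an engineer would, in place of code of your own. Each camera call takes 0.05 s, during which the arm holds its last target.

TASK

Two dividing fixtures stand on the jeweller's bench; one of them carries a wax ring on its spindle. On the fixture with the ring, pull the black spring knob at the end of the arm straight up until its pin is clear, then swing the arm counter-clockwise (seen from above) to the very next hole of the index plate, and let the pin snap fully home there. Leave the knob and arm of the empty fixture as they are.

Things in the scene. Friction and masses are not known exactly. Their poses are not given: they have to be found in the camera images.
- work_fixture: Dividing fixture with the wax ring (37 mm) on its spindle, fixed to the bench. Origin: on the bench under the vertical pivot axis of arm and spindle; local -x points from it to the hole the pin starts in. Aluminium index plate 150 x 210 mm, top 28 mm up; arm 20 mm wide, top 44 mm up, swings +-80 degrees with light friction and carries spindle and ring (top 77 mm up) round.
- work_knob (a point): Grip point of the ringed fixture's black round knob: on its axis, 12 mm below its top, 80 mm from the pivot, 70 mm above the bench when home. Knob 24 mm across, 30 mm high. Slides only straight up, at most 25 mm, against a spring (4 N at bottom, 7 N at top), and turns only with the arm. Pin 9 mm thick, 13 mm deep in its hole: raise the knob 15 mm or more, then the arm swings.
- work_next_hole (a point): Centre of the mouth of the next hole counter-clockwise on the ringed fixture, 28 mm above the bench. The plate has 5 holes (12 mm bore, 22 mm countersink) 36 degrees apart on an 80 mm radius about the pivot, pin at first in the middle one. Let go within 8 mm of a hole's centre, the pin centres itself and snaps home; the knob's grip point is then 42 mm above this point.
- spare_knob (a point): The same grip point on the knob of the empty fixture, which is alike but has no ring on its spindle. Not to be moved.

How it is judged:
By the outcome, as a careful person would: the job done as asked, in the order asked, and still so for the second after the job is handed in, with the robot touching nothing.
It also fails if it takes over 32 s, if anything falls off the work surface, if the arm or the gripper's body presses on something with over 40 N, if the wrist force passes 120 N, or if a joint passes its speed limit or range.

## Working session

There is one attempt and no reset: what is moved stays moved. The work goes in short steps, Python scripts to look and compute and a tool call to move; the robot and the scene stay as the last step left them, time stands still between calls to the robot, and variables do not carry over. Pictures are saved under pics/ and viewed, and the job is handed in when it is done.

Besides the shell and the picture viewer there is one more tool, called after "Emit:" by a JSON object that holds its "api" and its "payload". play_rows: Moves the arm, as the interface text tells. Its arguments: {"type":"object","properties":{"moves":{"type":"array","items":{"type":"array","items":{"type":"number"}}},"jaw":{"type":"number"},"force":{"type":"number"}},"required":["moves"]}

```bash
mkdir -p pics; ls; cat > h.py <<'E'
from workcell import *
import numpy as np, cv2
from scipy.spatial.transform import Rotation as Ro
def snap(n,f):
    p,d=snapshot(n); cv2.imwrite(f'pics/{f}.png',p[:,:,::-1]); np.save(f'pics/{f}.npy',d); return p,d
def cam(n):
    c=camera_params(n); return np.array(c['camera_matrix']),np.array(c['R']),np.array(c['t'])
def ray(n,u,v,z):
    K,R,t=cam(n); d=R.T@np.linalg.inv(K)@[u,v,1]; o=-R.T@t
    return o+d*(z-o[2])/d[2]
def dep(n,u,v,d):
    K,R,t=cam(n); return R.T@(np.linalg.inv(K)@[u,v,1]*d-t)
E
python3 - <<'E'
from h import *
snap('top','t0'); snap('side','s0')
s=state(); print(s)
E
```

```text
pics
{'time': 0.1, 'qpos': array([-1.23458457,  0.33278954, -0.06463502,  1.46093506,  0.02163933,
        1.35004247, -0.08853154]), 'joint_vel': array([-9.86894135e-04, -6.25952060e-04, -3.26742563e-04, -2.80884778e-03,
       -9.54365350e-04,  5.08600621e-05, -5.29903841e-04]), 'effort': array([-2.04972583e-01, -6.27370119e+01, -1.30681442e-01, -3.95981061e+01,
       -5.54934482e-02, -2.20041526e-01,  1.29707489e-02]), 'eef_pos': array([0.21938743, 0.58478458, 0.23057025]), 'tcp_rot': array([-1.5538696 ,  0.28174517, -0.28154143]), 'ft_force': array([-0.12391769, -0.33074524, -0.3585884 ]), 'torque': array([-0.08604373, -0.00161697,  0.03153096]), 'width': 1.001975612235739}
```

View pics/t0.png

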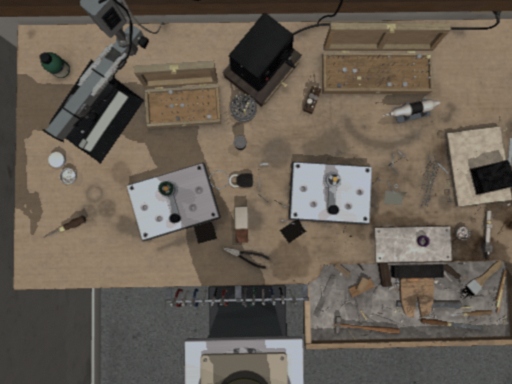

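View pics/s0.png

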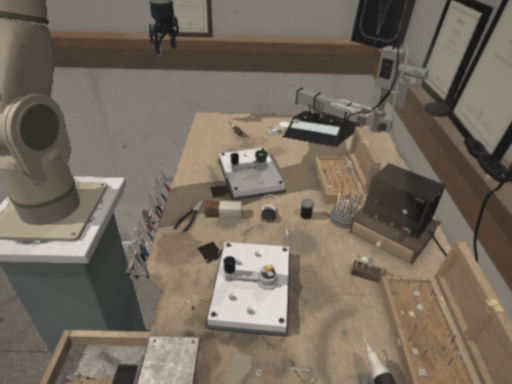

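```bash
python3 - <<'E'
from h import *
a=cv2.imread('pics/t0.png'); 
l=cv2.resize(a[155:245,120:225],None,fx=5,fy=5,interpolation=cv2.INTER_CUBIC)
r=cv2.resize(a[155:230,285:380],None,fx=5,fy=5,interpolation=cv2.INTER_CUBIC)
cv2.imwrite('pics/t0l.png',l);cv2.imwrite('pics/t0r.png',r)
s=cv2.imread('pics/s0.png');cv2.imwrite('pics/s0c.png',cv2.resize(s[140:335,195:300],None,fx=3,fy=3,interpolation=cv2.INTER_CUBIC))
d=np.load('pics/t0.npy')
for uv in [(174,218),(167,188),(334,209),(334,180),(208,175),(250,265)]: print(uv,d[uv[1],uv[0]],dep('top',*uv,d[uv[1],uv[0]]))
c=camera_params('wrist');print(c); print(cam('top')[2], -cam('top')[1].T@cam('top')[2])
print(Ro.from_rotvec(state()['tcp_rot']).as_matrix())
E
```

```text
(174, 218) 1.0781151 [0.47934353 0.16960398 0.07956726]
(167, 188) 1.0916436 [0.55699767 0.18870202 0.07044405]
(334, 209) 1.0802513 [ 0.49436871 -0.23885304  0.08364755]
(334, 180) 1.0954225 [ 0.56957355 -0.24320901  0.07303613]
(208, 175) 1.1691347 [ 0.59646256  0.09016711 -0.00353385]
(250, 265) 1.1524773 [ 0.34784699 -0.02133201 -0.00037549]
{'camera_matrix': array([[343.9062052,   0.       , 257.8757421],
       [  0.       , 343.9062052, 194.9757848],
       [  0.       ,   0.       ,   1.       ]]), 'T_tool_cam': array([[-4.59954757e-04,  9.60066564e-01,  2.79771303e-01,
        -7.18232883e-02],
       [ 1.01831997e-03, -2.79770738e-01,  9.60066298e-01,
        -1.42129306e-01],
       [ 9.99999376e-01,  7.26483766e-04, -8.48973075e-04,
         1.04360424e-03],
       [ 0.00000000e+00,  0.00000000e+00,  0.00000000e+00,
         1.00000000e+00]])}
[-0.0328375   0.54491786  1.13090379] [ 0.47517302 -0.02829247  1.16205305]
[[ 9.36292486e-01 -3.90034870e-04  3.51221053e-01]
 [-3.51221244e-01 -1.42690088e-03  9.36291409e-01]
 [ 1.35971333e-04 -9.99998906e-01 -1.47298511e-03]]
```

View pics/t0l.png

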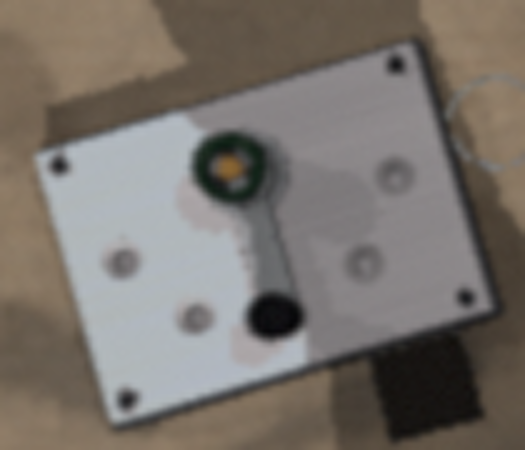

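View pics/t0r.png

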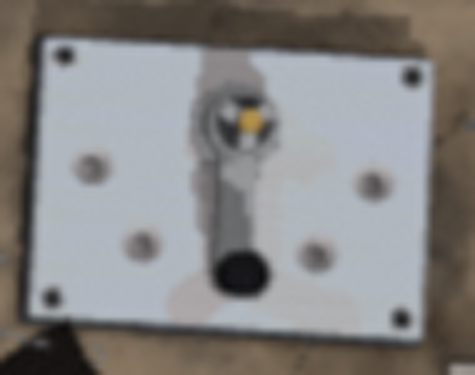

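View pics/s0c.png

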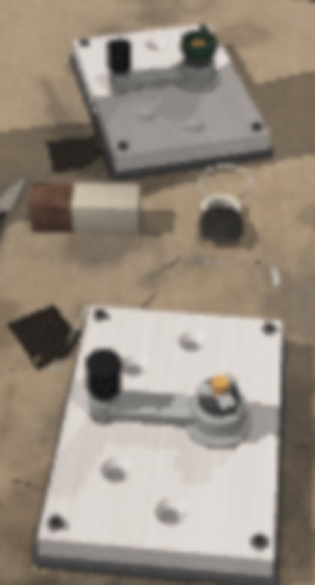

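```bash
python3 - <<'E'
from h import *
from scipy.optimize import least_squares
px=[(122,263),(196,319),(365,263),(396,176)]
# order angles: local -x + k*36 ; k=-2,-1,+1,+2
P=np.array([ray('top',120+(u+.5)/5-.5,155+(v+.5)/5-.5,.028)[:2] for u,v in px]);print(P)
k=np.radians([-72,-36,36,72])
def m(p,k): return p[:2]+.08*np.c_[np.cos(p[2]+k),np.sin(p[2]+k)]
s=least_squares(lambda p:(m(p,k)-P).ravel(),[.555,.187,np.pi])
print(s.x,np.degrees(s.x[2]),s.fun)
print('knob,next',m(s.x,np.radians([0,36])))
print('knob top px',ray('top',120+275.5/5-.5,155+315.5/5-.5,.082), 'ring',ray('top',120+231.5/5-.5,155+168/5-.5,.077))
cs=[(40,155),(415,40),(498,310),(113,425)]
C=np.array([ray('top',120+(u+.5)/5-.5,155+(v+.5)/5-.5,.028)[:2] for u,v in cs]);print(C,[np.linalg.norm(C[i]-C[i-1]) for i in range(4)])
E
```

```text
[[0.50989291 0.25876316]
 [0.47926088 0.21950011]
 [0.50742058 0.12917521]
 [0.55376174 0.11209878]]
[0.55540405 0.1927857  3.43423541] 196.76719463145307 [-1.08326305e-04 -2.59398167e-04  6.08141577e-04 -3.61830158e-04
 -4.20937761e-04 -8.42000879e-05 -7.88774933e-05  7.05428419e-04]
knob,next [[0.47880527 0.16970701]
 [0.50699965 0.12909101]]
knob top px [0.48031994 0.16762959 0.082     ] ring [0.55630605 0.19046998 0.077     ]
[[0.56857528 0.30235407]
 [0.62698119 0.10106599]
 [0.48094224 0.05845196]
 [0.42384162 0.26382223]] [np.float64(0.14977494895724208), np.float64(0.20959041208873552), np.float64(0.1521293252257642), np.float64(0.21316057356914273)]
```

```bash
cat >> h.py <<'E'
def to(p,jawdeg=None):
    s=state(); R=Ro.from_rotvec(s['tcp_rot']).as_matrix()
    d=R.T@(np.array(p)-s['eef_pos'])/.04
    cur=np.degrees(np.arctan2(R[1,2],R[0,2]))
    turn=0 if jawdeg is None else -(jawdeg-cur)/6
    print('t',round(s['time'],2),'pos',s['eef_pos'].round(4),'jaw',cur.round(1),'w',round(s['width'],3),'F',s['ft_force'].round(1),'q',s['qpos'].round(2)); print('row',d.round(3),'turn',round(turn,3))
E
python3 - <<'E'
from h import *
import workcell
print([n for n in dir(workcell) if n[0]!='_'], getattr(workcell,'grip_depth',None))
to([.479,.169,.16],85)
E
```

```text
['PlanningError', 'camera_params', 'finish_job', 'grip_depth', 'snapshot', 'state'] 0.0187
t 0.1 pos [0.2194 0.5848 0.2306] jaw 69.4 w 1.002 F [-0.1 -0.3 -0.4] q [-1.23  0.33 -0.06  1.46  0.02  1.35 -0.09]
row [ 9.727  1.777 -7.45 ] turn -2.594
```

Emit:
{"api": "play_rows", "payload": {"moves": [[9.73,1.78,-7.45,-2.6],[9.73,1.78,-7.45,-2.6],[9.73,1.78,-7.45,-2.6],[9.73,1.78,-7.45,-2.6],[9.73,1.78,-7.45,-2.6],[9.73,1.78,-7.45,-2.6],[9.73,1.78,-7.45,-2.6],[9.73,1.78,-7.45,-2.6],[9.73,1.78,-7.45,-2.6],[9.73,1.78,-7.45,-2.6]], "jaw": 0, "force": 40}}

```text
time: 0.93
eef_pos: [0.4385, 0.2336, 0.1711]
tcp_rot: [-1.57, 0.068, -0.068]
ft_force: [1.4, 1.0, -1.2]
width: 0.999
```

```bash
python3 - <<'E'
from h import *
to([.479,.169,.16],85)
E
```

```text
t 0.93 pos [0.4385 0.2336 0.1711] jaw 85.0 w 0.999 F [ 1.4  1.  -1.2] q [-0.74  0.09  0.17  1.88 -0.02  1.17  0.92]
row [ 1.148  0.277 -1.521] turn 0.008
```

Emit:
{"api": "play_rows", "payload": {"moves": [[1.0,0.25,-1.3,0],[1.0,0.25,-1.3,0],[1.0,0.25,-1.3,0],[1.0,0.25,-1.3,0]]}}

```text
time: 1.27
eef_pos: [0.4736, 0.1789, 0.161]
tcp_rot: [-1.57, 0.071, -0.07]
ft_force: [0.0, 2.2, -0.2]
width: 1.001
```

```bash
python3 - <<'E'
from h import *
to([.479,.169,.16],85)
s=state()
p,d=snap('wrist','w1'); print(s['joint_vel'].round(3))
c=camera_params('wrist'); K=c['camera_matrix'];T=c['T_tool_cam'];R=Ro.from_rotvec(s['tcp_rot']).as_matrix()
for P in [(.479,.169,.082),(.507,.129,.028),(.555,.192,.077)]:
    q=np.linalg.inv(T)@np.r_[R.T@(np.array(P)-s['eef_pos']),1]; q=K@q[:3]; print(P,q[:2]/q[2])
E
```

```text
t 1.27 pos [0.4736 0.1789 0.161 ] jaw 84.9 w 1.001 F [ 0.   2.2 -0.2] q [-0.67  0.12  0.23  1.87 -0.03  1.15  1.06]
row [ 0.157  0.024 -0.235] turn -0.023
[-0.032 -0.009 -0.046 -0.002 -0.007  0.003 -0.014]
(0.479, 0.169, 0.082) [242.63743387 214.02148814]
(0.507, 0.129, 0.028) [202.28512946 227.76516452]
(0.555, 0.192, 0.077) [283.49393562 304.12646846]
```

View pics/w1.png

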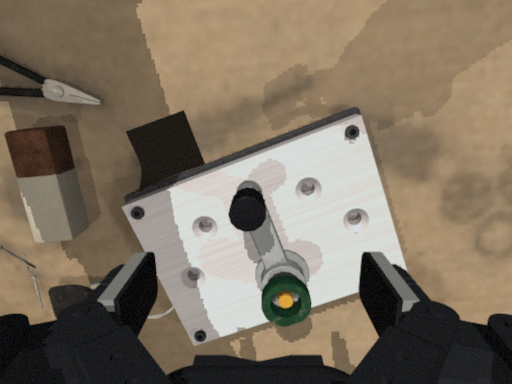

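Emit:
{"api": "play_rows", "payload": {"moves": [[0.13,0,-0.21,0],[0.13,0,-0.21,0],[0.13,0.8,-0.21,0],[0.13,1.6,-0.21,0],[0.13,2.2,-0.21,0],[0.13,2.2,-0.21,0],[0.13,2.2,-0.21,0]]}}

```text
time: 1.9
eef_pos: [0.4771, 0.1716, 0.0732]
tcp_rot: [-1.571, 0.069, -0.066]
ft_force: [-0.1, 0.3, 1.3]
width: 1.001
```

```bash
python3 - <<'E'
from h import *
s=state()
p,d=snap('wrist','w2')
c=camera_params('wrist'); K=c['camera_matrix'];T=c['T_tool_cam'];R=Ro.from_rotvec(s['tcp_rot']).as_matrix()
for P in [(.478,.170,.082),(.507,.129,.028)]:
    q=np.linalg.inv(T)@np.r_[R.T@(np.array(P)-s['eef_pos']),1]; q=K@q[:3]; print(P,q[:2]/q[2])
to([.478,.170,.051],85)
E
```

```text
(0.478, 0.17, 0.082) [251.72152068 270.1318501 ]
(0.507, 0.129, 0.028) [190.59598277 274.67336693]
t 1.95 pos [0.4781 0.172  0.0745] jaw 85.1 w 1.001 F [ 0.5  0.6 -0.1] q [-0.65  0.23  0.23  1.95 -0.06  0.97  1.1 ]
row [ 0.001  0.587 -0.05 ] turn 0.013
```

View pics/w2.png

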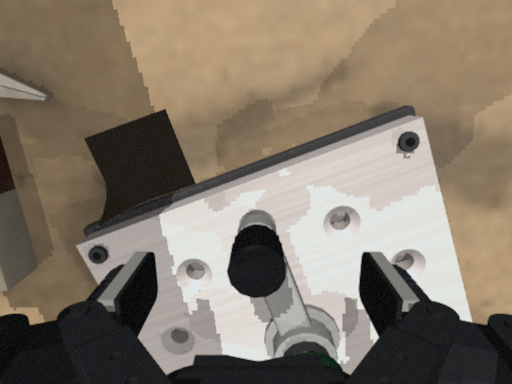

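Emit:
{"api": "play_rows", "payload": {"moves": [[0,0.3,0,0],[0,0.58,0,0],[0,0.58,0,0],[0,0.58,0,0],[0,0.58,0,0]]}}

```text
time: 2.37
eef_pos: [0.4782, 0.1717, 0.0511]
tcp_rot: [-1.569, 0.067, -0.069]
ft_force: [-0.1, 0.6, 0.1]
width: 0.993
```

Emit:
{"api": "play_rows", "payload": {"moves": [[0,0,0,0],[0,0,0,0],[0,0,0,0],[0,0,0,0],[0,0,0,0],[0,0,0,0],[0,0,0,0],[0,0,0,0],[0,0,0,0],[0,0,0,0]], "jaw": 1, "force": 50}}

```text
time: 3.2
eef_pos: [0.4778, 0.1715, 0.0504]
tcp_rot: [-1.57, 0.068, -0.068]
ft_force: [-2.9, -1.2, 5.5]
width: 0.264
```

```bash
python3 - <<'E'
from h import *
snap('wrist','w3'); snap('side','s3')
to([.478,.171,.051],85)
s=cv2.imread('pics/s3.png');cv2.imwrite('pics/s3c.png',cv2.resize(s[80:215,180:310],None,fx=4,fy=4,interpolation=cv2.INTER_CUBIC))
E
```

```text
t 3.3 pos [0.4778 0.1715 0.0504] jaw 85.0 w 0.265 F [-2.7 -0.6  6.5] q [-0.64  0.26  0.23  1.97 -0.08  0.91  1.11]
row [ 0.007 -0.015 -0.011] turn 0.006
```

View pics/w3.png

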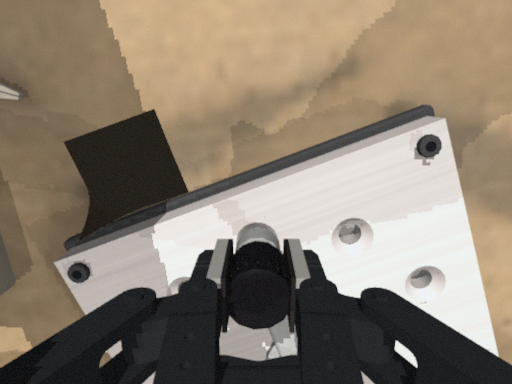

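View pics/s3c.png

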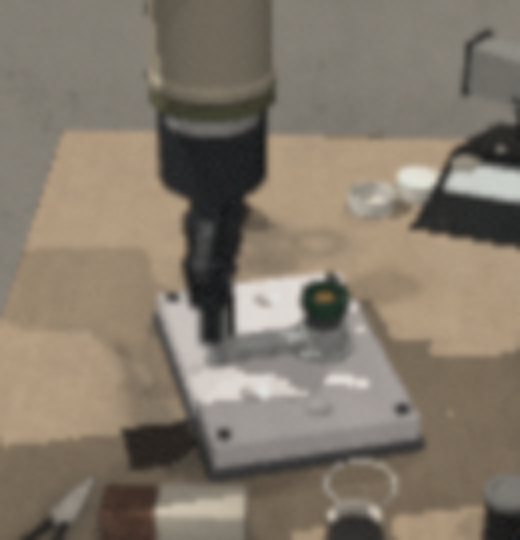

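Emit:
{"api": "play_rows", "payload": {"moves": [[0,-0.15,0,0],[0,-0.3,0,0],[0,-0.4,0,0],[0,-0.5,0,0],[0,-0.5,0,0],[0,-0.5,0,0]]}}

```text
time: 3.8
eef_pos: [0.4778, 0.1714, 0.0702]
tcp_rot: [-1.57, 0.068, -0.068]
ft_force: [3.2, 2.0, -6.4]
width: 0.265
```

```bash
python3 - <<'E'
from h import *
to([.478,.171,.051],85)
snap('wrist','w4')
E
```

```text
t 3.8 pos [0.4778 0.1714 0.0702] jaw 85.0 w 0.265 F [ 3.2  2.  -6.4] q [-0.64  0.23  0.23  1.96 -0.07  0.96  1.11]
row [ 0.007  0.48  -0.011] turn 0.007
```

View pics/w4.png

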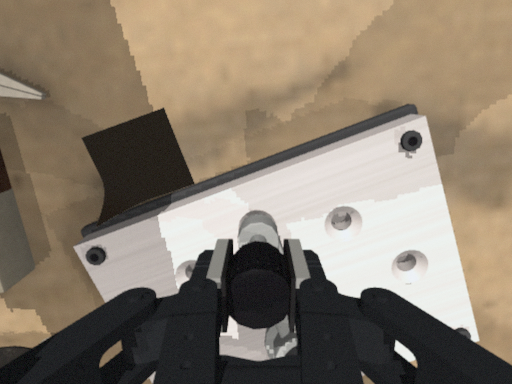

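```bash
python3 - <<'E'
from h import *
s=state();R=Ro.from_rotvec(s['tcp_rot']).as_matrix()
c=np.array([.5544,.1945]);k=np.array([.4778,.1714])
for a in np.arange(1,11)*3.6:
    q=Ro.from_euler('z',a,degrees=True).as_matrix()[:2,:2]@(k-c)+c
    d=R.T@np.r_[q-k,0]/.04; print(a.round(1),q.round(4),d.round(3),(-a/6).round(2))
E
```

```text
3.6 [0.4794 0.1666] [ 0.05  -0.    -0.115] -0.6
7.2 [0.4813 0.162 ] [ 0.108 -0.    -0.227] -1.2
10.8 [0.4835 0.1575] [ 0.172 -0.    -0.335] -1.8
14.4 [0.486  0.1531] [ 0.243 -0.    -0.439] -2.4
18.0 [0.4887 0.1489] [ 0.32  -0.    -0.538] -3.0
21.6 [0.4917 0.1448] [ 0.403 -0.    -0.632] -3.6
25.2 [0.4949 0.141 ] [ 0.492 -0.    -0.721] -4.2
28.8 [0.4984 0.1374] [ 0.587 -0.    -0.803] -4.8
32.4 [0.5021 0.134 ] [ 0.686 -0.    -0.88 ] -5.4
36.0 [0.506  0.1308] [ 0.79  -0.    -0.951] -6.0
```

Emit:
{"api": "play_rows", "payload": {"moves": [[0.05,0,-0.115,-0.6],[0.108,0,-0.227,-1.2],[0.172,0,-0.335,-1.8],[0.243,0,-0.439,-2.4],[0.32,0,-0.538,-3.0]]}}

```text
time: 4.27
eef_pos: [0.488, 0.1482, 0.0696]
tcp_rot: [-1.564, -0.18, 0.182]
ft_force: [0.2, -0.2, -7.4]
width: 0.26
```

```bash
python3 - <<'E'
from h import *
to([.4887,.1489,.0702],103)
s=state();R=Ro.from_rotvec([0,0,np.radians(18)]).as_matrix()@Ro.from_rotvec([-1.57,.068,-.068]).as_matrix()
c=np.array([.5544,.1945]);k0=np.array([.4778,.1714])
k=np.array([.4887,.1489])
for a in np.arange(6,11)*3.6:
    q=Ro.from_euler('z',a,degrees=True).as_matrix()[:2,:2]@(k0-c)+c
    d=R.T@np.r_[q-k,0]/.04; print(a.round(1),q.round(4),d.round(3),(-(a-18)/6).round(2))
E
```

```text
t 4.27 pos [0.488  0.1482 0.0696] jaw 103.2 w 0.26 F [ 0.2 -0.2 -7.4] q [-0.57  0.24  0.21  1.95 -0.06  0.96  1.47]
row [ 0.02  -0.016  0.013] turn 0.034
21.6 [0.4917 0.1448] [ 0.05   0.    -0.116] -0.6
25.2 [0.4949 0.141 ] [ 0.107  0.    -0.228] -1.2
28.8 [0.4984 0.1374] [ 0.171  0.    -0.336] -1.8
32.4 [0.5021 0.134 ] [ 0.242  0.    -0.44 ] -2.4
36.0 [0.506  0.1308] [ 0.319  0.    -0.539] -3.0
```

Swinging freely (low lateral force).

Emit:
{"api": "play_rows", "payload": {"moves": [[0.05,0,-0.116,-0.6],[0.107,0,-0.228,-1.2],[0.171,0,-0.336,-1.8],[0.242,0,-0.44,-2.4],[0.319,0,-0.539,-3.0],[0.319,0,-0.539,-3.0],[0.319,0,-0.539,-3.0],[0.319,0,-0.539,-3.0]]}}

```text
time: 4.93
eef_pos: [0.5048, 0.1296, 0.0694]
tcp_rot: [-1.53, -0.42, 0.425]
ft_force: [-2.8, -5.1, -6.6]
width: 0.264
```

```bash
python3 - <<'E'
from h import *
to([.506,.1308,.0702],121)
snap('wrist','w5'); snap('top','t5')
a=cv2.imread('pics/t5.png');cv2.imwrite('pics/t5c.png',cv2.resize(a[150:250,110:230],None,fx=5,fy=5,interpolation=cv2.INTER_CUBIC))
E
```

```text
t 4.93 pos [0.5048 0.1296 0.0694] jaw 120.9 w 0.264 F [-2.8 -5.1 -6.6] q [-0.5   0.26  0.19  1.92 -0.06  0.97  1.82]
row [ 0.042 -0.021  0.01 ] turn -0.024
```

View pics/w5.png

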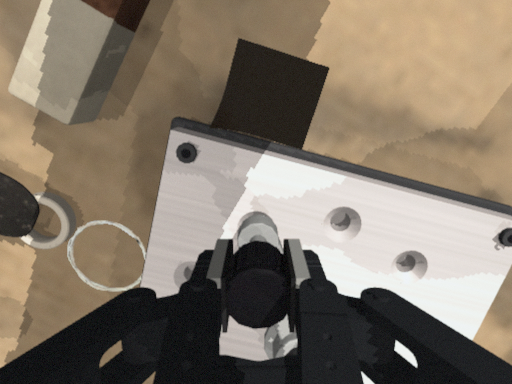

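View pics/t5c.png

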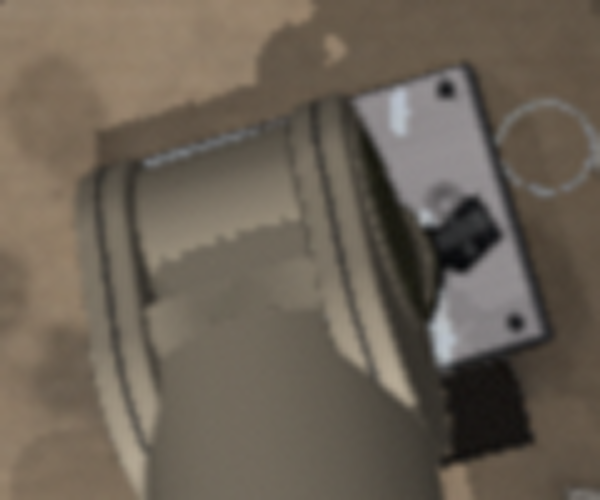

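Emit:
{"api": "play_rows", "payload": {"moves": [[0.02,0.1,0,0],[0.02,0.2,0,0],[0.02,0.3,0,0],[0.02,0.4,0,0],[0.02,0.45,0,0],[0.02,0.45,0,0],[0.02,0.45,0,0]]}}

```text
time: 5.62
eef_pos: [0.5049, 0.1295, 0.0512]
tcp_rot: [-1.531, -0.419, 0.426]
ft_force: [-4.0, -7.9, -5.3]
width: 0.265
```

Emit:
{"api": "play_rows", "payload": {"moves": [[0,0,0,0],[0,0,0,0],[0,0,0,0],[0,0,0,0],[0,0,0,0],[0,0,0,0],[0,0,0,0],[0,0,0,0]], "jaw": 0}}

```text
time: 6.28
eef_pos: [0.5067, 0.1313, 0.0523]
tcp_rot: [-1.529, -0.425, 0.424]
ft_force: [-0.2, 0.3, -0.7]
width: 1.003
```

```bash
python3 - <<'E'
from h import *
to([.506,.1308,.0702],121)
snap('wrist','w6')
E
```

```text
t 6.28 pos [0.5067 0.1313 0.0523] jaw 121.0 w 1.003 F [-0.2  0.3 -0.7] q [-0.5   0.29  0.18  1.93 -0.06  0.93  1.82]
row [-0.021 -0.449 -0.001] turn 0.006
```

View pics/w6.png

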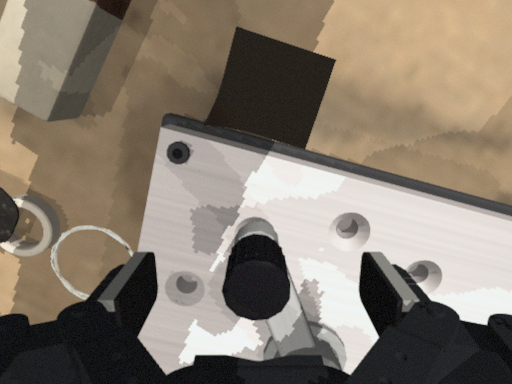

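Released and clear; now go up, back along the knob axis, then away so the top camera can see.

Emit:
{"api": "play_rows", "payload": {"moves": [[0,-0.6,0,0],[0,-1.4,0,0],[0,-2.2,0,0],[0,-3.0,0,0],[-1,-3.5,1,0],[-2,-3.5,2,0],[-2.5,-3.5,3,0],[-2.5,-3.5,4,0],[-2.5,-3.5,4,0],[-2.5,-3.5,4,0]]}}

```text
time: 7.17
eef_pos: [0.3346, 0.2204, 0.1927]
tcp_rot: [-1.526, -0.43, 0.429]
ft_force: [0.3, 0.9, -1.2]
width: 1.0
```

```bash
python3 - <<'E'
from h import *
to([.506,.1308,.0702],121)
snap('side','s7'); p,d=snap('top','t7')
a=cv2.imread('pics/s7.png');cv2.imwrite('pics/s7c.png',cv2.resize(a[130:345,170:310],None,fx=2.7,fy=2.7,interpolation=cv2.INTER_CUBIC))
E
```

```text
t 7.17 pos [0.3346 0.2204 0.1927] jaw 121.4 w 1.0 F [ 0.3  0.9 -1.2] q [-0.69 -0.14 -0.01  2.06 -0.    1.22  1.42]
row [ 2.484  3.06  -4.15 ] turn 0.072
```

View pics/t7.png

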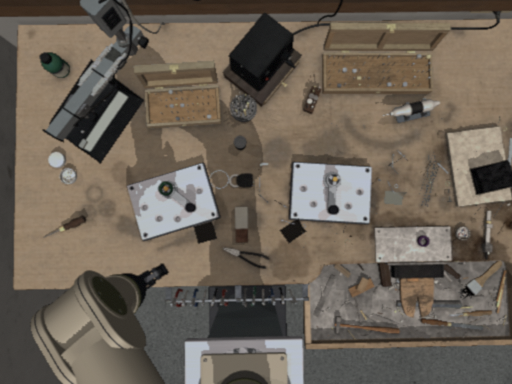

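View pics/s7c.png

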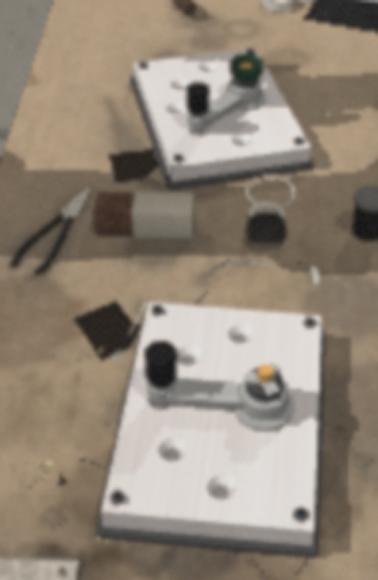

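```bash
python3 - <<'E'
from h import *
for f,r in (('t0',(165,183,208,226)),('t7',(182,201,196,216)),('t0',(325,343,200,218)),('t7',(325,343,200,218))):
    p=cv2.imread(f'pics/{f}.png');d=np.load(f'pics/{f}.npy');L=[]
    for v in range(r[2],r[3]):
        for u in range(r[0],r[1]):
            if d[v,u]>0 and p[v,u].max()<55:
                P=dep('top',u,v,d[v,u])
                if P[2]>.06:L.append(P)
    L=np.array(L);print(f,len(L),np.median(L,0).round(4))
a=cv2.imread('pics/t7.png');cv2.imwrite('pics/t7c.png',cv2.resize(a[155:245,120:225],None,fx=5,fy=5,interpolation=cv2.INTER_CUBIC))
E
```

```text
t0 68 [0.4795 0.1682 0.0809]
t7 63 [0.5065 0.1287 0.0818]
t0 70 [ 0.4943 -0.2365  0.0807]
t7 66 [ 0.4933 -0.2359  0.0816]
```

View pics/t7c.png

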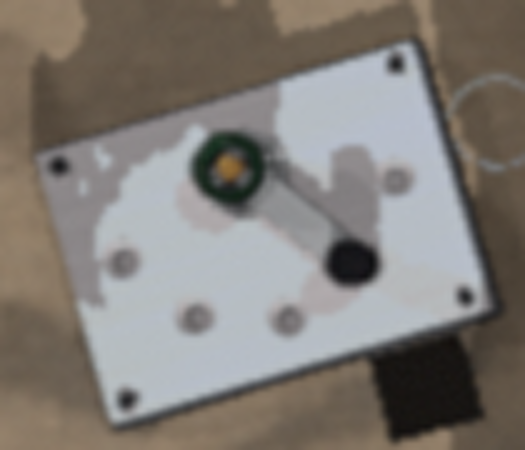

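The knob sits at (0.5065, 0.1287) with its top at 0.082 m, so the pin is home in the next hole. The spare fixture is unchanged.

```bash
python3 -c "
from h import *
print(finish_job())"
```

```text
the job is handed in; nothing more can be done
None
```

The job is done and handed in at about 7.3 s. On the ringed (left) fixture I gripped the black knob, lifted it about 19 mm, and swung the arm 36° counter-clockwise with the gripper turning along. I then lowered the pin into the next hole, let go, and backed the robot away.

- **Work knob:** the top camera puts it at (0.5065, 0.1287), within 1 mm of the measured next hole at (0.507, 0.129). Its top is 82 mm up, the home height, so the pin is fully in. The original hole is now empty.
- **Empty fixture:** its knob was measured before and after and agrees to about 1 mm, so it has not moved.
- **Forces:** the highest wrist force I saw at the end of a move was about 10 N.
- **Disagreement:** the wrist camera and top camera differed by about 2–3 mm on the knob's position, roughly the stated calibration error. I corrected for this before gripping.

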